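# Find the wax tin lid that rocks and press it home

### The arm

A 6-joint arm with a two-finger parallel gripper is mounted at the origin on the work surface. World frame = base frame: x ahead of the robot, y to its left, z up, the work surface at z = 0. Lengths are in m, angles in degrees, forces in N, time in s.
With the tool pointing down it reaches from about 0.35 to 0.875 m from the base axis. Payload 4.2 kg.
Tool frame: the origin (TCP) lies on the centre line of the jaws, within the pads' length; the fingertips stand tip_reach ahead of it and the grasp point (between the pads) is the TCP (tip_reach is the distance from the TCP to the fingertips, in m); z points along the fingers, y is the line along which they close (so a half turn about z gives the same grasp; the last joint's range is limited). The gripper opens to 87 mm and grips with 3 to 60 N. Pads are 19 mm wide; open, the fingers measure 117 mm over their backs; the gripper's body (75 mm by 190 mm) begins 51 mm behind the grasp point.
Start: joints at [-56.803, 22.042, 0.453, 0, -68.411, -14.817], TCP at [0.197, -0.593, 0.242] pointing down, gripper open.
Joint ranges: [-179.83, 179.83], [-69.29, 118.12], [-61.27, 80.66], [-181.25, 117.63], [-171.15, -9.14], [-177.46, 177.46]. Speed limits (degrees/s): [159.86, 159.86, 180, 180, 180, 180].

### API

Orientations are given as a 3x3 rotation matrix whose columns are the frame's x, y, z axes.
In Python, from station import sense, capture, finish_job, tip_reach gives the robot as it stands.
- The arm moves only by the tool arm_command, never from a script. Its argument "deltas" is a list of rows, each a list of 7 numbers: the turn, a rotation vector about the tool's x, y, z in rad, then the shift along the tool's x, y, z in cm, then the closure, from -1 (fully open) to 1 (shut), so that 0 is half open. In form: [[rx, ry, rz, dx, dy, dz, hand], ...]. A call has 1 to 8 rows; each row is the pose to reach, as a shift and turn from the pose commanded when the call began, along the tool's axes at that moment; what a row does not reach only later rows make up. A row lasts 1/12 s, in which the tool goes at most 41.7 mm and 7.16 degrees, less where a joint would pass 70% of its speed; a pose out of reach is approached as far as the arm can. A call with a gripper value outside its range is refused whole. The fingers move at their own pace and stop on an object; the grip force is fixed at half the most. Time passes only in rows, so rows that repeat a pose let the fingers close. It gives the time, the measured TCP pose, the force, the opening and the grip force at its end, in the units of the state.
- sense(): the state, without advancing time (a new reading comes with each control period).
- capture(name): name is "scene" or "top" or "wrist"; returns a dict with "pixels" (384x512x3 uint8, blue, green, red), "fovy" (degrees; the focal length in pixels is half the picture's height over the tangent of half this angle, whatever the lens; pixels are square), "cx", "cy" (the principal point, pixels), "rvec" (rotation vector, rad) and "tvec" (3), from world to camera coordinates, as OpenCV has them. Camera axes: x right, y down, z forward; pixel columns grow to the right and rows downward; lengths in m; the calibration is good to about 2 mm. A picture is of the moment at which its call begins. There is no depth.
- finish_job(): hands the job in; it is judged then, once.
The state is a dict: "time_s": time; "joints": joint angles; "joint_velocities": joint speeds; "effort": joint torques, N m; "tcp_pos": TCP position; "ee_rot": TCP orientation; "wrist_force": force on the tool from outside, world axes, zero at the start; "moment": the same for the moment, N m; "gripper_width": opening from 0.0 (shut) to 1.0 (fully open); "gripper_force": force on a finger pad.
Only numpy, scipy, OpenCV 4.12 (cv2) and the standard library are available. Lean on these libraries where they do the work, as an engineer would, in place of code of your own. Each camera call takes 0.05 s, during which the arm holds its last target. There are 200 camera calls.

### The job

One of the four identical wax tin lids has not been pushed home: it stays steady until you press near its edge, and then it rocks. Press the lids lightly near their edges with the fingertips until you find the one that rocks, then press that one down in the middle until it is fully home and level, and finish with the fingertips still pressing on it so that I can see which tin it was. Do not pinch, lift or shift any lid, and leave everything else on the bench alone.

Things in the scene. Friction and masses are not known exactly. Their poses are not given: they have to be found in the camera images.
- lid_1: Wax-tin lid, one of four identical (any may be the loose one): round aluminium, 80 mm diameter, flat top, 16 mm deep skirt. Origin at the centre of its top face, z up when level; yaw means nothing. It sits on a fixed dark steel tin (rim 74 mm diameter) let into the bench. All four lid tops start level, 44 mm above the bench, so height does not tell which is loose.
- lid_2: Lid as lid_1. Each lid is held by a 12 mm wide friction stud under its centre. Three of the four studs are home: those lids rest on their rims and do not give wherever they are pressed. The fourth stud stands 5 mm up, so its lid lies level, 5 mm above its rim; its tin is let in 5 mm deeper than the others and the skirt hides the gap, so it looks like the rest. Once home its top is at 39 mm.
- lid_3: Lid as lid_1. Any lid that is loose tips about 0.15 rad (its edge drops 5 mm, the far edge rises; a fingertip 30 mm from the centre sinks 2 to 4 mm) when pressed 20 to 35 mm from its centre with 1 N or less, until its edge meets the rim; let go, it swings back level. Light edge presses (under 10 N) do not push the stud home.
- lid_4: Lid as lid_1. Any lid that is loose goes home when pressed within 6 mm of its centre: at about 15 N its stud slides 5 mm down and stays there, and the lid then rests on its rim. Press on to 18 N or so, or until it stops going down.
- bowl: White ceramic bowl, 90 mm across, 45 mm high, among the tins; leave alone. Origin: centre of its underside.
- brush: Round nylon brush, 72 mm across, 56 mm high with a small knob on top, among the tins; leave alone. Origin: centre of its underside.
- scraper: Flat blue plastic scraper, 60 x 130 x 5 mm, lying to the left; leave alone. Origin: centre of its underside.
- cork: Cork block, 50 x 100 x 35 mm, beyond the tins; leave alone. Origin: centre of its underside.
- file: Flat steel file, 260 mm long with a wooden handle, 20 mm high, lying beyond the tins; leave alone. Origin: on the bench under it, 130 mm from either end.
Mind the look-alikes: they are no part of the job. What is shaped like the lid_2 but orange, purple or yellow is not meant.

How it is judged:
By the outcome, as a careful person would: the job done as asked, in the order asked, and still so for the second after the job is handed in, while the arm keeps its last pose, push and grip.
It also fails if it takes over 51 s, if anything falls off the work surface, if the arm or the gripper's body presses on something with over 40 N, if the wrist force passes 120 N, or if a joint passes its speed limit or range.

## Working session

There is one attempt and no reset: what is moved stays moved. The work goes in short steps, Python scripts to look and compute and a tool call to move; the robot and the scene stay as the last step left them, time stands still between calls to the robot, and variables do not carry over. Pictures are saved under pics/ and viewed, at most 10 in all, crops included, and the job is handed in when it is done.

Besides the shell and the picture viewer there is one more tool, called after "Request:" as name(argument=value, ...) on one line, values as JSON. arm_command: Moves the arm, as the interface text tells. Its arguments: {"type":"object","properties":{"deltas":{"type":"array"}},"required":["deltas"]}

```bash
mkdir -p pics; python3 - <<'E'
from station import sense,capture,tip_reach
import cv2,numpy as np
print(tip_reach() if callable(tip_reach) else tip_reach)
s=sense();print(s)
for n in("top","scene"):
    c=capture(n);cv2.imwrite(f"pics/{n}0.png",c["pixels"]);np.savez(f"{n}0.npz",**c);print({k:v for k,v in c.items() if k!="pixels"})
E
```

```text
0.019
{'time_s': 0.0, 'joints': array([-5.68030785e+01,  2.20895482e+01,  3.80101406e-01, -2.88629757e-02,
       -6.84099710e+01, -1.48181283e+01]), 'joint_velocities': array([-0.06726408, -0.02363343,  0.10949535, -0.01621564, -0.02384734,
        0.05425903]), 'effort': array([-2.18844377e-05, -3.90666318e+01,  1.87398756e+01,  4.21993867e+00,
        1.08944948e-02, -2.03162449e-04]), 'tcp_pos': array([ 0.19692277, -0.59258127,  0.24047485]), 'ee_rot': array([[-9.49051329e-01, -3.15120632e-01, -7.49168805e-04],
       [-3.15121512e-01,  9.49049224e-01,  2.00050056e-03],
       [ 8.05990726e-05,  2.13465692e-03, -9.99997718e-01]]), 'wrist_force': array([0.07278947, 0.63685402, 0.30007344]), 'moment': array([0.07932832, 0.00466699, 0.01832195]), 'gripper_force': 0.0, 'gripper_width': 0.9995450730367442}
{'fovy': 57.39609191001811, 'cx': 252.54737445661078, 'cy': 194.5127723846902, 'rvec': array([ 2.17557894, -2.16024295,  0.12885956]), 'tvec': array([0.0891117 , 0.56693527, 0.78043162])}
{'fovy': 47.1365386846239, 'cx': 262.0043883959638, 'cy': 188.6850639042232, 'rvec': array([ 1.336882  ,  2.36199676, -0.80255812]), 'tvec': array([ 0.20606316, -0.35325473,  1.36525127])}
```

View pics/top0.png

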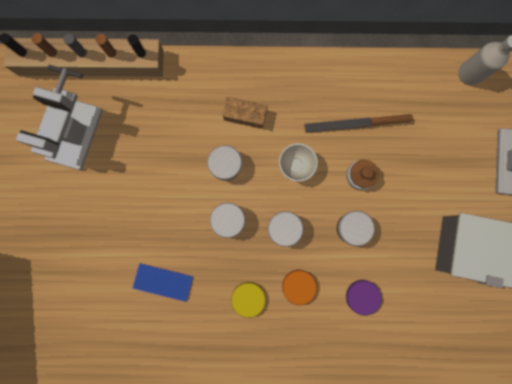

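View pics/scene0.png

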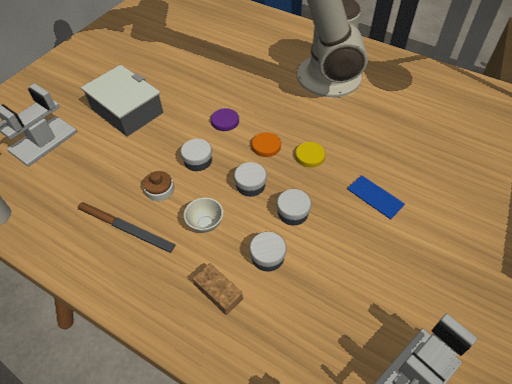

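The top view shows four grey lids at about (225,162), (228,220), (286,229) and (357,229). I'll fit their outlines and project them to z = 0.044, using the scene view as a check.

```bash
cat > h.py <<'E'
import cv2,numpy as np
def world(c,u,v,z):
    f=192/np.tan(np.radians(float(c["fovy"]))/2);R=cv2.Rodrigues(c["rvec"])[0]
    d=R.T@np.array([(u-c["cx"])/f,(v-c["cy"])/f,1]);o=-R.T@c["tvec"]
    return (o+d*(z-o[2])/d[2])[:2]
def lid(c,u,v):
    p=c["pixels"].astype(int);b=(p.min(2)>105)&(p.max(2)-p.min(2)<40)
    n,l,s,q=cv2.connectedComponentsWithStats(b.astype(np.uint8)*255)
    k=l[v,u];cn=cv2.findContours((l==k).astype(np.uint8),cv2.RETR_EXTERNAL,cv2.CHAIN_APPROX_NONE)[0][0]
    w=np.array([world(c,*x,.044) for x in cn[:,0].astype(float)])
    ctr,r=cv2.minEnclosingCircle((w*1000).astype(np.float32));e=cv2.fitEllipse(cn)
    return s[k][4],np.round(ctr,1),round(r,1),np.round(world(c,*e[0],.044)*1000,1),np.round(e[1],1)
E
python3 - <<'E'
from h import *
t=dict(np.load("top0.npz"));s=dict(np.load("scene0.npz"))
for p in[(225,162),(228,220),(286,229),(357,229)]:print("top",*lid(t,*p))
for p in[(267,247),(293,205),(250,176),(196,152)]:print("scene",*lid(s,*p))
for p in [(298,163),(364,174),(367,172),(300,287),(249,300)]:print(p,world(t,*p,.045))
E
```

```text
top 881 [640.3 159.4] 39.0 [639.9 159.4] [32.3 32.9]
top 938 [507.2 150.6] 39.0 [507.1 150.7] [33.3 34. ]
top 949 [488.3  19.6] 39.2 [488.1  19.6] [33.7 34.1]
top 953 [ 491.  -141.5] 39.5 [ 490.9 -141.5] [33.3 34.6]
scene 969 [645.9 163. ] 42.0 [645.7 164.1] [32.9 35.8]
scene 791 [513.5 155.9] 42.8 [513.4 155.7] [28.7 33.4]
scene 703 [494.7  24.6] 43.2 [494.5  25.1] [26.8 31.7]
scene 627 [ 497.8 -135.8] 44.3 [ 497.3 -135. ] [25.  30.1]
(298, 163) [ 0.63844455 -0.01081808]
(364, 174) [ 0.61403819 -0.16225635]
(367, 172) [ 0.61874692 -0.1692979 ]
(300, 287) [ 0.35972744 -0.01308726]
(249, 300) [0.33115872 0.09948118]
```

```bash
cat >> h.py <<'E'
def go(x,y,z):
    from station import sense
    s=sense();print(s["time_s"],"delta cm",np.round(s["ee_rot"].T@(np.array([x,y,z])-s["tcp_pos"])*100,2))
E
python3 -c "
from h import *
go(.491,-.1415,.2405)"
```

```text
0.1 delta cm [-42.13  33.54   0.07]
```

Request:
arm_command(deltas=[[0,0,0,-3.2,2.5,0,1],[0,0,0,-6.4,5,0,1],[0,0,0,-9.6,7.6,0,1],[0,0,0,-12.8,10.2,0,1],[0,0,0,-16,12.7,0,1],[0,0,0,-19.2,15.3,0,1],[0,0,0,-22.4,17.8,0,1],[0,0,0,-25.6,20.4,0,1]])

```text
time_s: 0.77
tcp_pos: [0.3762, -0.3169, 0.2414]
ee_rot: [[-0.949, -0.315, -0.0], [-0.315, 0.949, 0.0], [0.0, 0.0, -1.0]]
wrist_force: [1.0, -0.4, -0.2]
gripper_width: 0.48
gripper_force: 0.0
```

Request:
arm_command(deltas=[[0,0,0,-3.2,2.5,0,1],[0,0,0,-6.4,5,0,1],[0,0,0,-9.6,7.6,0,1],[0,0,0,-12.8,10.2,0,1],[0,0,0,-16,12.7,0,1],[0,0,0,-16.5,13.1,0,1],[0,0,0,-16.5,13.1,0,1],[0,0,0,-16.5,13.1,0,1]])

```text
time_s: 1.43
tcp_pos: [0.4906, -0.1422, 0.241]
ee_rot: [[-0.949, -0.316, -0.002], [-0.316, 0.949, 0.0], [0.001, 0.001, -1.0]]
wrist_force: [0.4, -1.6, 0.6]
gripper_width: 0.005
gripper_force: 0.0
```

```bash
python3 - <<'E'
from h import *
from station import sense,capture
go(.491,-.1415,.10)
s=sense();print(s["tcp_pos"],s["ee_rot"].round(4),s["wrist_force"],s["gripper_width"])
c=capture("wrist");cv2.imwrite("pics/w1.png",c["pixels"]);np.savez("w1.npz",**c);print(c["tvec"],-cv2.Rodrigues(c["rvec"])[0].T@c["tvec"])
E
```

```text
1.4333 delta cm [-0.08  0.04 14.1 ]
[ 0.49058944 -0.14217775  0.24103095] [[-9.487e-01 -3.162e-01 -1.500e-03]
 [-3.162e-01  9.487e-01  1.000e-04]
 [ 1.400e-03  6.000e-04 -1.000e+00]] [ 0.39566024 -1.58219095  0.57487823] 0.005437831285340426
[ 0.28863821 -0.4388302   0.28190724] [ 0.42464618 -0.16326375  0.38519635]
```

View pics/w1.png

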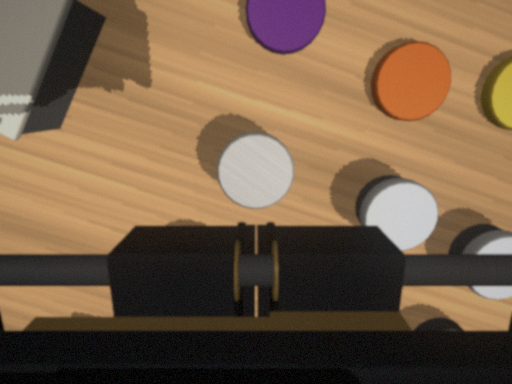

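The wrist view, with the gripper closed, shows lid D at (256,171), lid C at (398,213) and part of lid B at the right. I'll use these to check the top-view positions.

```bash
python3 - <<'E'
from h import *
c=dict(np.load("w1.npz"))
print(*lid(c,256,171));print(*lid(c,398,213))
from station import sense
R=sense()["ee_rot"]
for n,p in dict(D=(.491,-.1415)).items():
  q=np.array(p)-.03*np.array([.949,.315]);go(*q,.085)
E
```

```text
4484 [ 491.6 -140.4] 39.3 [ 490.7 -140.7] [73.8 75.5]
3610 [489.   21.9] 39.0 [485.5  22.3] [65.2 70.8]
1.4833 delta cm [ 2.87  0.1  15.62]
```

Request:
arm_command(deltas=[[0,0,0,2,0.1,3,1],[0,0,0,2.9,0.1,6.5,1],[0,0,0,2.9,0.1,10,1],[0,0,0,2.9,0.1,13.5,1],[0,0,0,2.9,0.1,15.5,1],[0,0,0,2.9,0.1,16.7,1],[0,0,0,2.9,0.1,17.1,1],[0,0,0,2.9,0.1,17.1,1]])

```text
time_s: 2.15
tcp_pos: [0.4619, -0.1518, 0.0698]
ee_rot: [[-0.95, -0.313, -0.003], [-0.313, 0.95, -0.0], [0.002, 0.001, -1.0]]
wrist_force: [0.6, -0.1, 0.6]
gripper_width: 0.005
gripper_force: 0.0
```

Request:
arm_command(deltas=[[0,0,0,0,0,0.1,1],[0,0,0,0,0,0.2,1],[0,0,0,0,0,0.3,1],[0,0,0,0,0,0.4,1],[0,0,0,0,0,0.5,1],[0,0,0,0,0,0.5,1]])

```text
time_s: 2.65
tcp_pos: [0.4632, -0.1505, 0.0657]
ee_rot: [[-0.949, -0.315, 0.0], [-0.315, 0.949, 0.0], [-0.0, -0.0, -1.0]]
wrist_force: [-0.4, -0.1, 0.0]
gripper_width: 0.004
gripper_force: 0.0
```

Request:
arm_command(deltas=[[0,0,0,0,0,0.05,1],[0,0,0,0,0,0.1,1],[0,0,0,0,0,0.15,1],[0,0,0,0,0,0.2,1],[0,0,0,0,0,0.2,1]])

```text
time_s: 3.07
tcp_pos: [0.4632, -0.1506, 0.0635]
ee_rot: [[-0.949, -0.315, -0.0], [-0.315, 0.949, -0.0], [0.0, 0.0, -1.0]]
wrist_force: [-0.8, 0.4, -0.1]
gripper_width: 0.006
gripper_force: 0.0
```

Request:
arm_command(deltas=[[0,0,0,0,0,0.05,1],[0,0,0,0,0,0.1,1],[0,0,0,0,0,0.1,1]])

```text
time_s: 3.32
tcp_pos: [0.4632, -0.1506, 0.0634]
ee_rot: [[-0.949, -0.316, 0.0], [-0.316, 0.949, -0.0], [0.0, -0.0, -1.0]]
wrist_force: [-2.2, 1.9, 7.1]
gripper_width: 0.006
gripper_force: 3.7
```

Lid D carried 7 N without sinking, so it's home. Next is lid C.

Request:
arm_command(deltas=[[0,0,0,0,0,-1.5,1],[0,0,0,0,0,-3,1],[0,0,0,-1,3.5,-3,1],[0,0,0,-2.2,7,-3,1],[0,0,0,-3.3,10.5,-3,1],[0,0,0,-4.4,14,-3,1],[0,0,0,-4.8,15.5,-2.5,1],[0,0,0,-4.8,15.5,-1,1]])

```text
time_s: 3.98
tcp_pos: [0.4619, 0.015, 0.0743]
ee_rot: [[-0.947, -0.32, 0.006], [-0.32, 0.947, 0.002], [-0.006, -0.0, -1.0]]
wrist_force: [0.9, -0.4, -0.2]
gripper_width: 0.002
gripper_force: 0.0
```

Request:
arm_command(deltas=[[0,0,0,0,0,0.3,1],[0,0,0,0,0,0.6,1],[0,0,0,0,0,0.7,1],[0,0,0,0,0,0.75,1],[0,0,0,0,0,0.8,1],[0,0,0,0,0,0.85,1],[0,0,0,0,0,0.9,1],[0,0,0,0,0,0.9,1]])

```text
time_s: 4.65
tcp_pos: [0.4599, 0.0114, 0.0637]
ee_rot: [[-0.949, -0.315, 0.0], [-0.315, 0.949, 0.0], [-0.0, 0.0, -1.0]]
wrist_force: [1.0, -0.5, -1.1]
gripper_width: 0.004
gripper_force: 0.0
```

Request:
arm_command(deltas=[[0,0,0,0,0,0.05,1],[0,0,0,0,0,0.1,1],[0,0,0,0,0,0.1,1]])

```text
time_s: 4.9
tcp_pos: [0.46, 0.0115, 0.0634]
ee_rot: [[-0.949, -0.316, 0.0], [-0.316, 0.949, -0.0], [-0.0, -0.0, -1.0]]
wrist_force: [-2.2, -0.2, 6.1]
gripper_width: 0.005
gripper_force: 3.5
```

Lid C is rigid as well. Next is lid B.

Request:
arm_command(deltas=[[0,0,0,0,0,-1.5,1],[0,0,0,0,0,-3,1],[0,0,0,-1.7,3.3,-3,1],[0,0,0,-3.4,6.7,-3,1],[0,0,0,-5,10,-3,1],[0,0,0,-5.9,11.7,-3,1],[0,0,0,-5.9,11.7,-2.5,1],[0,0,0,-5.9,11.7,-1,1]])

```text
time_s: 5.57
tcp_pos: [0.4803, 0.1431, 0.0738]
ee_rot: [[-0.948, -0.318, 0.004], [-0.318, 0.948, 0.002], [-0.005, 0.001, -1.0]]
wrist_force: [-0.3, 0.0, 0.6]
gripper_width: 0.005
gripper_force: 0.0
```

Request:
arm_command(deltas=[[0,0,0,0,0,0.3,1],[0,0,0,0,0,0.6,1],[0,0,0,0,0,0.7,1],[0,0,0,0,0,0.75,1],[0,0,0,0,0,0.8,1],[0,0,0,0,0,0.85,1],[0,0,0,0,0,0.9,1],[0,0,0,0,0,0.9,1]])

```text
time_s: 6.23
tcp_pos: [0.479, 0.1412, 0.0637]
ee_rot: [[-0.949, -0.315, 0.0], [-0.315, 0.949, 0.0], [-0.0, 0.0, -1.0]]
wrist_force: [0.0, -0.4, 0.2]
gripper_width: 0.006
gripper_force: 0.0
```

Request:
arm_command(deltas=[[0,0,0,0,0,0.05,1],[0,0,0,0,0,0.1,1],[0,0,0,0,0,0.1,1]])

```text
time_s: 6.48
tcp_pos: [0.4791, 0.1413, 0.0634]
ee_rot: [[-0.949, -0.316, 0.0], [-0.316, 0.949, -0.0], [-0.0, -0.0, -1.0]]
wrist_force: [-1.1, -0.2, 5.5]
gripper_width: 0.006
gripper_force: 3.1
```

Lid B is rigid too. I'll check that lid A rocks.

Request:
arm_command(deltas=[[0,0,0,0,0,-1.5,1],[0,0,0,0,0,-3,1],[0,0,0,-3.4,-0.9,-3,1],[0,0,0,-6.8,-1.8,-3,1],[0,0,0,-10.2,-2.6,-3,1],[0,0,0,-12.8,-3.3,-3,1],[0,0,0,-12.8,-3.3,-2.5,1],[0,0,0,-12.8,-3.3,-1,1]])

```text
time_s: 7.15
tcp_pos: [0.6133, 0.1508, 0.0737]
ee_rot: [[-0.949, -0.315, 0.004], [-0.315, 0.949, 0.002], [-0.005, 0.0, -1.0]]
wrist_force: [-2.1, 0.0, -0.3]
gripper_width: 0.006
gripper_force: 0.0
```

Request:
arm_command(deltas=[[0,0,0,0,0,0.3,1],[0,0,0,0,0,0.6,1],[0,0,0,0,0,0.7,1],[0,0,0,0,0,0.75,1],[0,0,0,0,0,0.8,1],[0,0,0,0,0,0.85,1],[0,0,0,0,0,0.9,1],[0,0,0,0,0,0.9,1]])

```text
time_s: 7.82
tcp_pos: [0.6108, 0.1504, 0.0639]
ee_rot: [[-0.949, -0.315, 0.0], [-0.315, 0.949, 0.0], [-0.001, 0.0, -1.0]]
wrist_force: [0.4, 0.2, -0.1]
gripper_width: 0.006
gripper_force: 0.0
```

Request:
arm_command(deltas=[[0,0,0,0,0,0.05,1],[0,0,0,0,0,0.1,1],[0,0,0,0,0,0.1,1]])

```text
time_s: 8.07
tcp_pos: [0.6107, 0.1502, 0.0625]
ee_rot: [[-0.949, -0.315, -0.0], [-0.315, 0.949, -0.0], [0.0, -0.0, -1.0]]
wrist_force: [-0.9, 0.4, -0.5]
gripper_width: 0.005
gripper_force: 0.2
```

Request:
arm_command(deltas=[[0,0,0,0,0,0.05,1],[0,0,0,0,0,0.1,1],[0,0,0,0,0,0.1,1]])

```text
time_s: 8.32
tcp_pos: [0.6106, 0.1501, 0.0614]
ee_rot: [[-0.949, -0.315, -0.001], [-0.315, 0.949, -0.0], [0.001, -0.0, -1.0]]
wrist_force: [-1.1, -0.2, 0.5]
gripper_width: 0.007
gripper_force: 0.4
```

```bash
python3 - <<'E'
from h import *
from station import capture
go(.640,.1594,.075)
for n in("top","wrist"):
  c=capture(n);cv2.imwrite(f"pics/{n}2.png",c["pixels"]);np.savez(f"{n}2.npz",**c)
E
```

```text
8.3167 delta cm [-3.08 -0.05 -1.36]
```

Lid A sinks 2 mm with almost no force, so it rocks and is the loose one. I'll lift, centre over it and press.

Request:
arm_command(deltas=[[0,0,0,0,0,-0.5,1],[0,0,0,0,0,-2,1],[0,0,0,0,0,-2,1],[0,0,0,-1.5,0,-2,1],[0,0,0,-3.1,0,-2,1],[0,0,0,-3.1,0,-2,1],[0,0,0,-3.1,0,-1,1],[0,0,0,-3.1,0,-0.5,1]])

```text
time_s: 9.08
tcp_pos: [0.6391, 0.1597, 0.0649]
ee_rot: [[-0.949, -0.315, -0.002], [-0.315, 0.949, -0.0], [0.002, 0.0, -1.0]]
wrist_force: [-0.0, -0.7, -0.3]
gripper_width: 0.0
gripper_force: 0.0
```

Request:
arm_command(deltas=[[0,0,0,0,0,0.1,1],[0,0,0,0,0,0.2,1],[0,0,0,0,0,0.25,1],[0,0,0,0,0,0.3,1],[0,0,0,0,0,0.35,1],[0,0,0,0,0,0.4,1],[0,0,0,0,0,0.4,1]])

```text
time_s: 9.67
tcp_pos: [0.6401, 0.16, 0.0635]
ee_rot: [[-0.949, -0.316, 0.0], [-0.316, 0.949, -0.0], [-0.0, -0.0, -1.0]]
wrist_force: [-2.3, -1.1, 4.9]
gripper_width: 0.007
gripper_force: 2.4
```

Request:
arm_command(deltas=[[0,0,0,0,0,0.05,1],[0,0,0,0,0,0.1,1],[0,0,0,0,0,0.15,1],[0,0,0,0,0,0.2,1],[0,0,0,0,0,0.2,1]])

```text
time_s: 10.08
tcp_pos: [0.6403, 0.16, 0.0633]
ee_rot: [[-0.949, -0.316, 0.001], [-0.316, 0.949, -0.0], [-0.001, -0.001, -1.0]]
wrist_force: [-5.9, -0.5, 11.4]
gripper_width: 0.006
gripper_force: 6.1
```

Request:
arm_command(deltas=[[0,0,0,0,0,0.05,1],[0,0,0,0,0,0.1,1],[0,0,0,0,0,0.15,1],[0,0,0,0,0,0.2,1],[0,0,0,0,0,0.2,1]])

```text
time_s: 10.5
tcp_pos: [0.6403, 0.1601, 0.0615]
ee_rot: [[-0.949, -0.316, 0.001], [-0.316, 0.949, -0.0], [-0.001, -0.001, -1.0]]
wrist_force: [-4.7, -0.5, 12.6]
gripper_width: 0.005
gripper_force: 6.4
```

The stud is sliding. I'll keep pressing and ease off the small sideways drag.

Request:
arm_command(deltas=[[0,0,0,0.02,0,0.05,1],[0,0,0,0.03,0,0.1,1],[0,0,0,0.03,0,0.15,1],[0,0,0,0.03,0,0.2,1],[0,0,0,0.03,0,0.25,1],[0,0,0,0.03,0,0.25,1]])

```text
time_s: 11.0
tcp_pos: [0.6403, 0.16, 0.0591]
ee_rot: [[-0.949, -0.316, 0.002], [-0.316, 0.949, -0.0], [-0.002, -0.001, -1.0]]
wrist_force: [-4.9, -0.9, 13.1]
gripper_width: 0.005
gripper_force: 6.5
```

Request:
arm_command(deltas=[[0,0,0,0,0,0.05,1],[0,0,0,0,0,0.1,1],[0,0,0,0,0,0.1,1]])

```text
time_s: 11.25
tcp_pos: [0.6403, 0.1601, 0.0584]
ee_rot: [[-0.949, -0.316, 0.002], [-0.316, 0.949, -0.0], [-0.002, -0.001, -1.0]]
wrist_force: [-5.3, -0.7, 14.0]
gripper_width: 0.005
gripper_force: 7.3
```

Request:
arm_command(deltas=[[0,0,0,0,0,0.05,1],[0,0,0,0,0,0.1,1],[0,0,0,0,0,0.15,1],[0,0,0,0,0,0.2,1],[0,0,0,0,0,0.2,1]])

```text
time_s: 11.67
tcp_pos: [0.6403, 0.16, 0.0584]
ee_rot: [[-0.948, -0.317, 0.002], [-0.317, 0.948, -0.0], [-0.002, -0.001, -1.0]]
wrist_force: [-8.8, -0.8, 23.0]
gripper_width: 0.005
gripper_force: 11.2
```

The lid stopped at 0.0584 under 23 N, about 4.9 mm down, so it's home. I'll look once before handing in.

```bash
python3 - <<'E'
from h import *
from station import capture,sense
c=capture("scene");o=dict(np.load("scene0.npz"))["pixels"]
cv2.imwrite("pics/s3.png",np.hstack([cv2.resize(x[90:330,130:390],None,fx=1.5,fy=1.5) for x in(o,c["pixels"])]))
s=sense();print(s["tcp_pos"],s["wrist_force"])
E
```

```text
[0.64027709 0.16003397 0.05835138] [-8.63735046 -1.79988373 22.51403869]
```

View pics/s3.png

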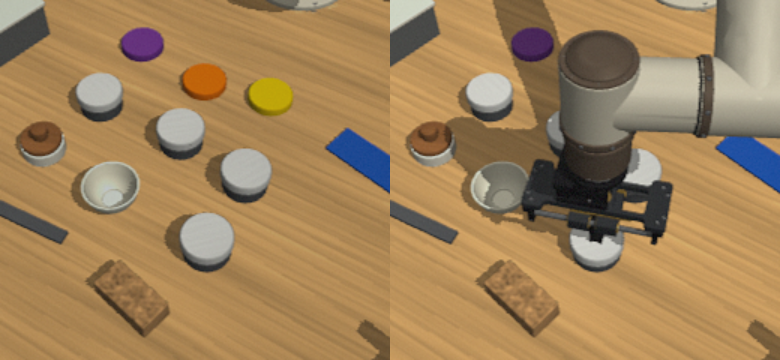

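The before and after crops show the fingers on the far lid, at about (597,240) in the composite. The lid looks level, and the bowl, brush, cork and file haven't moved.

```bash
python3 -c "
from station import finish_job
print(finish_job())"
```

```text
the job is handed in; nothing more can be done
None
```

The loose lid was the one at about (0.640, 0.160) m, the farthest of the four; it's now pressed home, about 4.9 mm down and holding at 23 N, with the closed fingertips still on it, and the job is handed in.

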